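# Set the camera slide to its focus mark from behind, with the slack taken up

## Task

The small camera on the slide rail stands past its focus mark, too near the white drive enclosure it photographs. Take the upright grip on the camera's carriage, draw the carriage back until its pointer is about 3 cm short of the cone-shaped mark (not the round stud), then come up to the cone moving forward only and stop with the pointer level with its tip, to within 1 cm and without pushing on past it. Let go there, leaving the grip against the forward end of its slot so that the slack stays taken up, and leave the white enclosure where it stands.

Things in the scene. Friction and masses are not known exactly. Their poses are not given: they have to be found in the camera images.
- grip_center (a point): Upright black grip on the carriage, 22 mm along travel x 26 x 66 high; point 19 mm under its top, 90 mm above the table. Stop lugs (top 52 mm) before and behind it. It slides loose (<1 N) in a 24 mm slot; only at a slot end does it take the carriage along (4 N): y offset from the pointer -12 mm at the backward end, +12 mm at the forward end. Pinch from above, fingers along travel.
- pointer (a point): Tip of the steel pointer of the sliding carriage (aluminium, 140 x 70 mm, carries the black camera), on its side away from the robot, 142 mm from the grip, 29 mm above the table. y axis: forward along the rail (where the lens looks, to the robot's left, up to 20 deg askew); z up. Starts 50 to 200 mm forward of the cone, grip in the back half of its slot; can be drawn back 70 mm short of the cone.
- set_mark (a point): Tip of the set mark: an aluminium cone, 36 mm long and 24 mm across its base, lying on the dark ledge along the rail's side away from the robot, tip towards the rail, 29 mm above the table, 3 mm off the pointer's line of travel; axes as the pointer's. Fixed. The other mark, an upright round stud 24 mm across, at least 50 mm away, is not meant; either may be the forward one.
- enclosure: White plastic drive enclosure, 125 by 32 by 85 mm high, loose, standing on its long edge beyond the forward end of the rail. Origin at the centre of its underside, x along its length. To be left alone.

How it is judged:
On the way:
1. the carriage is drawn back until its pointer is at least 15 mm short of the cone mark (y of pointer in the frame of set_mark below -0.015 m), for 0.2 s.
At the end, for the whole second after the job is handed in: The pointer is level with the cone mark's tip to within 12 mm along the rail, and the grip is left at the forward end of its slot (at least 5 mm forward of the slot's middle, 12 mm being the end) (y of pointer in the frame of set_mark between -0.012 and 0.012 m and y of grip_center in the frame of pointer above 0.005 m); the robot touches nothing.
It fails at once if the carriage is pushed forward past the mark: the grip at the forward end of its slot with the pointer more than 15 mm past the cone mark (y of pointer in the frame of set_mark above 0.015 m and y of grip_center in the frame of pointer above 0.009 m).
It fails at once if the white enclosure is shifted by more than 30 mm (distance of enclosure from where it was at the start of the episode above 0.03 m).
It also fails if it takes over 40 s, if anything falls off the work surface, if the arm or the gripper's body presses on something with over 40 N, if the wrist force passes 120 N, or if a joint passes its speed limit or range.

## Robot

A 7-joint arm with a two-finger parallel gripper is mounted at the origin on the work surface. World frame = base frame: x ahead of the robot, y to its left, z up, the work surface at z = 0. Lengths are in m, angles in rad, forces in N, time in s.
With the tool pointing down it reaches from about 0.425 to 0.8 m from the base axis. Payload 8.3 kg.
Tool frame: the origin (TCP) lies where the fingers leave the gripper's body, on its centre line; the fingertips stand 73 mm ahead of it and the grasp point (between the pads) lies 54 mm ahead of it; z points along the fingers, y is the line along which they close (so a half turn about z gives the same grasp; the last joint's range is limited). The gripper opens to 85 mm and grips with 20 to 120 N. Pads are 22 mm wide; open, the fingers measure 114 mm over their backs; the gripper's body (76 mm by 85 mm) begins 54 mm behind the grasp point. The pads swing forward as they close: fully open they stand 13 mm farther back than shut.
Start: joints at [1.042, 0.383, 0.016, 1.37, -0.006, 1.388, -0.046], TCP at [0.281, -0.558, 0.304] pointing down, gripper open.
Joint ranges: [-2.95, 2.95], [-0.25, 2.06], [-1.52, 1.56], [0.18, 2.33], [-1.44, 4.58], [0.02, 2.06], [-3.01, 3.01]. Speed limits (rad/s): [2.39, 2.39, 3.01, 3.01, 3.14, 3.14, 3.14].

## Interface

Orientations are given as a unit quaternion [w, x, y, z].
In Python, from rig import r gives the robot as it stands.
- The arm moves only by the tool drive_tool, never from a script. Its argument "targets" is a list of rows, each a list of 5 numbers: the shift along the tool's x, y, z in cm, then the turn about the tool's z in degrees, then the gripper's target within -1 to 1 (fully open at 1, half-way at 0, shut at -1). A call has 1 to 10 rows; each row shifts and turns the commanded pose from where the row before left it, along the tool's axes as they then stand; what a row does not reach is not made up. A row lasts 1/8 s, in which the tool goes at most 62.5 mm and 10.7 degrees, less where a joint would pass 70% of its speed; a pose out of reach is approached as far as the arm can. A call is refused whole if a number of a shift passes 6.25 or a number of a turn 10.7, either way. A call with a gripper value outside its range is refused whole. The fingers move at their own pace and stop on an object; "force" is the grip in N (left out, the last holds). Time passes only in rows, so rows that do not move let the fingers close. It gives the time, the measured TCP pose, the force, the opening and the grip force at its end, in the units of the state.
- r.observe(): the state, without advancing time (a new reading comes with each control period).
- r.camera(name): name is "scene" or "top" or "wrist"; returns a dict with "img" (420x560x3 uint8, blue, green, red), "range_z" (420x560 float32, m along the optical axis (not along the pixel's ray), 0 where there is no reading), "fx", "fy", "cx", "cy" (pixels), "k1" (the pictures are not rectified: a ray, as slopes to the right and down, at radius r is drawn at 1 + k1 r^2 times it, then the intrinsics apply), "view" (4x4, takes a point from world to camera coordinates); the wrist camera has in their place "hand_eye" (4x4, takes a point from camera to tool coordinates, whose origin is the TCP and whose axes are the flange's). Camera axes: x right, y up, looking along -z (the intrinsics and any distortion apply to the point x, -y, -z); pixel columns grow to the right and rows downward; lengths in m; the calibration is good to about 2 mm. A picture is of the moment at which its call begins: read the wrist's pose just before it.
- r.job_done(): hands the job in; it is judged then, once.
Trained networks look in a picture, given as the dict that the camera call returned (one of the last four; its "shot" number tells which), for a name from the list of things; names that differ only in an ending like _2 or _b are one class to them, and where a whole thing is asked for, a point or a joint stands for the part that bears it (a point fixed in the world has none). Each returns a list of dicts, best first, with "p" (0 to 1); they miss things now and then, are a little off and sometimes report something else, mostly with a low value. They report only what shows in the picture. A call takes as long as a camera call.
- r.outline_of(picture, name): "pixels" (420x560 bool, what is visible of it) and "point" ([column, row] in pixels, amid what is visible of it).
- r.place_of(picture, name): "point" ([column, row] in pixels: a listed point, or the origin of a listed thing).
The state is a dict: "t": time; "joints": joint angles; "qd": joint speeds; "effort": joint torques, N m; "tcp_pos": TCP position; "eef_rot": TCP orientation; "ft_force": force on the tool from outside, world axes, zero at the start; "moment": the same for the moment, N m; "width": finger opening in m; "gripper_force": force on a finger pad.
Only numpy, scipy, OpenCV 4.12 (cv2) and the standard library are available. Lean on these libraries where they do the work, as an engineer would, in place of code of your own. Each camera call takes 0.05 s, during which the arm holds its last target. There are 200 camera calls.

## Working session

There is one attempt and no reset: what is moved stays moved. The work goes in short steps, Python scripts to look and compute and a tool call to move; the robot and the scene stay as the last step left them, time stands still between calls to the robot, and variables do not carry over. Pictures are saved under pics/ and viewed, at most 10 in all, crops included, and the job is handed in when it is done.

Besides the shell and the picture viewer there is one more tool, called by a JSON object that holds its "name" and its "arguments". drive_tool: Moves the arm, as the interface text tells. Its arguments: {"type":"object","properties":{"targets":{"type":"array"},"force":{"type":"number"}},"required":["targets"]}

```bash
mkdir -p pics; cat > h.py <<'E'
import numpy as np, cv2
from rig import r
from scipy.spatial.transform import Rotation as R
def T_wc(c,s):
    if "view" in c: return np.linalg.inv(np.array(c["view"]))
    q=s["eef_rot"];T=np.eye(4);T[:3,:3]=R.from_quat([q[1],q[2],q[3],q[0]]).as_matrix();T[:3,3]=s["tcp_pos"]
    return T@np.array(c["hand_eye"])
def ray(c,p):
    K=np.array([[c["fx"],0,c["cx"]],[0,c["fy"],c["cy"]],[0,0,1.]])
    x=np.array([(p[0]-c["cx"])/c["fx"],(p[1]-c["cy"])/c["fy"]]);u=x.copy()
    for _ in range(20): u=x/(1+c["k1"]*(u@u))
    return np.array([u[0],-u[1],-1.])
def at_z(c,s,p,z):
    T=T_wc(c,s);d=T[:3,:3]@ray(c,p);o=T[:3,3];return o+d*(z-o[2])/d[2]
def by_depth(c,s,p):
    T=T_wc(c,s);d=c["range_z"][int(round(p[1])),int(round(p[0]))];return T[:3,:3]@(ray(c,p)*d)+T[:3,3]
Z={"grip_center":.09,"pointer":.029,"set_mark":.029,"enclosure":0.}
def look(n,names=Z,pic=None):
    s=r.observe();c=r.camera(n);im=c["img"].copy();out={}
    for k in names:
        for d in r.place_of(c,k)[:2]:
            p=d["point"];w=at_z(c,s,p,Z[k]);out.setdefault(k,w);print(n,k,round(d["p"],2),np.round(p,1),np.round(w,4),'depth',np.round(by_depth(c,s,p),3))
            cv2.circle(im,(int(p[0]),int(p[1])),3,(0,0,255),1)
    if pic: cv2.imwrite(pic,im)
    return c,s,out
E
python3 - <<'E'
from h import *
import cv2
a=look("scene");b=look("top");
cv2.imwrite("pics/a.png",cv2.resize(a[0]["img"],(400,300)))
cv2.imwrite("pics/ab.png",np.vstack([cv2.resize(x[0]["img"],(400,300)) for x in (a,b)]))
s=r.observe();print(s["eef_rot"],s["tcp_pos"],s["width"],s["t"])
E
```

```text
scene grip_center 0.72 [213.5 223.8] [0.5403 0.0381 0.09  ] depth [0.551 0.028 0.099]
scene pointer 0.61 [304.8 280.6] [0.6803 0.0714 0.029 ] depth [0.67  0.087 0.014]
scene set_mark 0.9 [258.8 361.3] [ 0.7211 -0.0812  0.029 ] depth [ 0.721 -0.081  0.029]
scene enclosure 0.6 [304.2 221.1] [0.5619 0.2414 0.    ] depth [0.566 0.235 0.005]
top grip_center 0.76 [325.9 255.6] [0.5402 0.0394 0.09  ] depth [0.539 0.042 0.108]
top pointer 0.6 [299.9 182.8] [0.6757 0.0761 0.029 ] depth [0.675 0.076 0.031]
top set_mark 0.51 [295.9 183. ] [0.6753 0.0833 0.029 ] depth [0.679 0.083 0.017]
top enclosure 0.79 [202.6 244.6] [0.5676 0.2518 0.    ] depth [0.558 0.237 0.082]
[-6.74371211e-05  9.72998950e-01  2.30809528e-01  1.16097201e-05] [ 0.28073404 -0.55837796  0.30384168] 0.08515868731911919 0.5
```

View pics/ab.png

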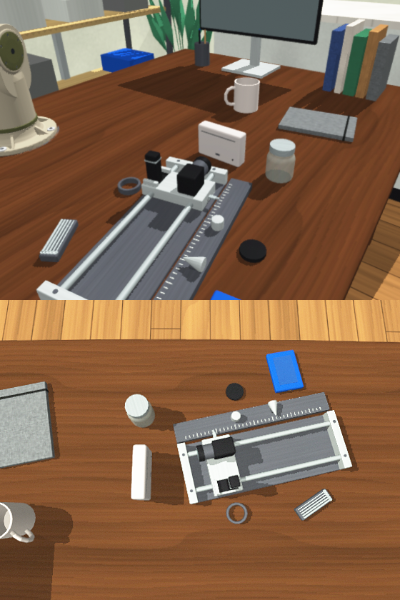

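The overview shows the rail running to the robot's left. The carriage is at its forward end and the cone is backward of the stud (about (382,151) in the top view). I'll enlarge this to get the rail axis and the cone tip.

```bash
python3 - <<'E'
from h import *
s=r.observe();c=r.camera("top")
cv2.imwrite("pics/top2.png",cv2.resize(c["img"][120:300,235:505],None,fx=2.9,fy=2.9,interpolation=cv2.INTER_CUBIC))
for m in r.outline_of(c,"set_mark")[:2]: 
    ys,xs=np.nonzero(m["pixels"]);print(m["p"],m["point"],xs.min(),xs.max(),ys.min(),ys.max())
c2=r.camera("scene")
cv2.imwrite("pics/sc2.png",cv2.resize(c2["img"][200:420,180:380],None,fx=2.7,fy=2.7,interpolation=cv2.INTER_CUBIC))
E
```

```text
0.48 [381.1, 150.5] 375 388 141 159
```

View pics/top2.png

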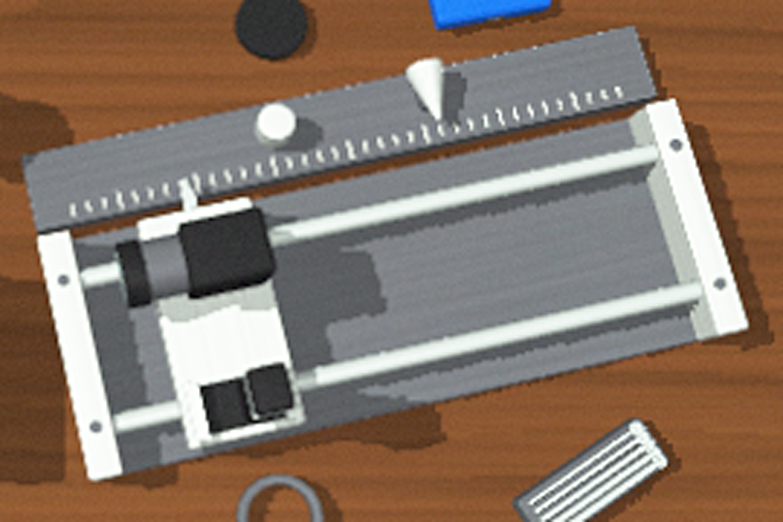

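View pics/sc2.png

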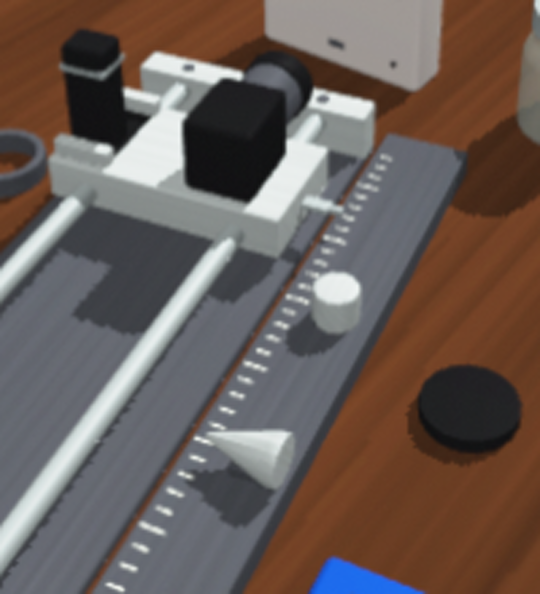

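The top crop shows the cone tip at (437,118), the pointer tip at (188,180), the stud between them at (276,122) and the grip's top at (270,388). The scene crop shows the cone tip at (208,435) and the pointer tip at (343,208). Next I convert these and plan the approach.

```bash
python3 - <<'E'
from h import *
s=r.observe();t=r.camera("top");c=r.camera("scene")
f=lambda p:np.array(p)/2.9+[235,120]
g=lambda p:np.array(p)/2.7+[180,200]
for n,w in (("cone",at_z(t,s,f((437,118)),.029)),("cone sc",at_z(c,s,g((208,435)),.029)),("ptr",at_z(t,s,f((188,180)),.029)),("ptr sc",at_z(c,s,g((343,208)),.029)),
 ("griptop",at_z(t,s,f((270,388)),.109)),("griptop sc",at_z(c,s,g((92,42)),.109))): print(n,np.round(w,4))
for a,b,z in (((40,230),(655,97),.02),((320,230),(650,154),.03),((320,378),(700,290),.03)):
    d=at_z(t,s,f(a),z)-at_z(t,s,f(b),z);print(np.round(d,3),np.degrees(np.arctan2(-d[0],d[1])))
M=R.from_quat(np.array(s["eef_rot"])[[1,2,3,0]]).as_matrix();print(M.round(3))
E
```

```text
cone [ 0.7178 -0.0806  0.029 ]
cone sc [ 0.7193 -0.0822  0.029 ]
ptr [0.6771 0.0762 0.029 ]
ptr sc [0.6783 0.08   0.029 ]
griptop [0.5414 0.0382 0.109 ]
griptop sc [0.5481 0.0337 0.109 ]
[-0.088  0.393  0.   ] 12.68607818250694
[-0.049  0.209  0.   ] 13.27134192756681
[-0.054  0.236  0.   ] 12.836317654240867
[[ 0.893  0.449  0.   ]
 [ 0.449 -0.893  0.   ]
 [ 0.    -0.    -1.   ]]
```

{"name": "drive_tool", "arguments": {"targets": [[0, 0, 0, 6.85, 1], [0, 0, 0, 6.85, 1], [3.5, -4.75, 0, 0, 1], [3.5, -4.75, 0, 0, 1], [3.5, -4.75, 0, 0, 1], [3.5, -4.75, 0, 0, 1], [3.5, -4.75, 0, 0, 1], [3.5, -4.75, 0, 0, 1], [3.5, -4.75, 0, 0, 1], [3.5, -4.75, 0, 0, 1]]}}

```text
t: 2.0
tcp_pos: [0.4686, -0.1234, 0.3043]
eef_rot: [0.0, 0.994, 0.113, 0.0]
ft_force: [0.5, -0.7, 0.5]
width: 0.0854
gripper_force: 0.0
```

{"name": "drive_tool", "arguments": {"targets": [[3.5, -4.75, 0, 0, 1], [3.5, -4.75, 0, 0, 1], [0, 0, 0, 0, 1], [0, 0, 0, 0, 1]]}}

```text
t: 2.5
tcp_pos: [0.515, -0.017, 0.3038]
eef_rot: [0.0, 0.994, 0.113, -0.0]
ft_force: [-0.4, -1.0, 0.2]
width: 0.0849
gripper_force: 0.0
```

```bash
cat >> h.py <<'E'
u=np.array([-.225,.974,0]);v=np.array([.974,.225,0])
E
python3 - <<'E'
from h import *
c,s,o=look("wrist",["grip_center","pointer"],"pics/w1.png")
t,_,o2=look("top",["grip_center","pointer"])
M=R.from_quat(np.array(s["eef_rot"])[[1,2,3,0]]).as_matrix();print(M.round(3),s["tcp_pos"],s["t"])
for q in (o,o2):
  if "grip_center" in q: print("tool shift to grip",M.T@(q["grip_center"]-s["tcp_pos"]))
E
```

```text
wrist grip_center 0.86 [223.3 153.1] [0.5412 0.0373 0.09  ] depth [0.544 0.035 0.107]
top grip_center 0.82 [325.3 253.8] [0.543  0.0403 0.09  ] depth [0.541 0.042 0.108]
top pointer 0.84 [299.8 182.8] [0.6757 0.0763 0.029 ] depth [0.675 0.076 0.031]
[[ 0.974  0.225 -0.   ]
 [ 0.225 -0.974 -0.   ]
 [-0.     0.    -1.   ]] [ 0.51500046 -0.01702687  0.30383306] 2.5
tool shift to grip [ 0.03779078 -0.04712246  0.21381262]
tool shift to grip [ 0.04029579 -0.04960976  0.21381141]
```

View pics/w1.png

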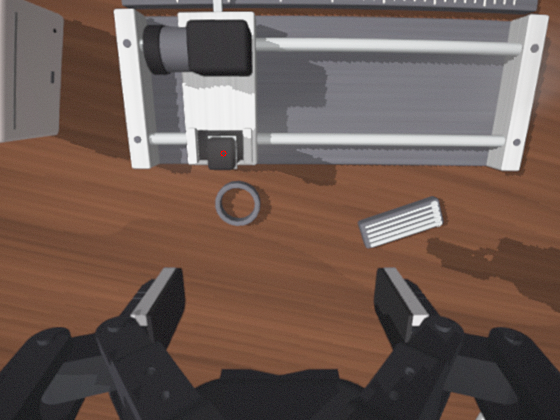

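The wrist view shows the grip at (222,153), the rods horizontal so the tool is aligned with the rail, and the camera body well clear of the grip. I'll move over the grip with a slight backward bias, go down and pinch.

{"name": "drive_tool", "arguments": {"targets": [[3.9, -4.5, 0, 0, 1], [0, 0, 5, 0, 1], [0, 0, 5, 0, 1], [0, 0, 3, 0, 1], [0, 0, 2, 0, 1], [0, 0, 1, 0, 1], [0, 0, 0, 0, 1], [0, 0, 0, 0, 1]], "force": 40}}

```text
t: 3.8
tcp_pos: [0.5435, 0.0357, 0.145]
eef_rot: [0.0, 0.994, 0.113, 0.001]
ft_force: [0.7, -0.2, 1.5]
width: 0.0855
gripper_force: 0.0
```

{"name": "drive_tool", "arguments": {"targets": [[0, 0, 0, 0, -1], [0, 0, 0, 0, -1], [0, 0, 0, 0, -1], [0, 0, 0, 0, -1], [0, 0, 0, 0, -1], [0, 0, 0, 0, -1]], "force": 40}}

```text
t: 4.55
tcp_pos: [0.543, 0.0358, 0.1442]
eef_rot: [-0.0, 0.994, 0.113, 0.0]
ft_force: [-1.8, -0.5, 4.4]
width: 0.0216
gripper_force: 42.0
```

{"name": "drive_tool", "arguments": {"targets": [[0, 1, 0, 0, -1], [0, 2, 0, 0, -1], [0, 2, 0, 0, -1], [0, 2, 0, 0, -1], [0, 2, 0, 0, -1], [0, 2, 0, 0, -1], [0, 2, 0, 0, -1], [0, 2, 0, 0, -1], [0, 1, 0, 0, -1], [0, 0, 0, 0, -1]]}}

```text
t: 5.8
tcp_pos: [0.5788, -0.122, 0.1442]
eef_rot: [0.0, 0.994, 0.112, -0.0]
ft_force: [-3.7, -2.2, 5.7]
width: 0.0215
gripper_force: 42.3
```

```bash
cat >> h.py <<'E'
def both(pic=None):
    s0=r.observe();print("t",s0["t"],"tcp",np.round(s0["tcp_pos"],4),"F",np.round(s0["ft_force"],1),"w",s0["width"])
    ims=[]
    for n,b in (("top",(300,120,470,300)),("scene",(150,200,420,420))):
        c,s,o=look(n,["grip_center","pointer","set_mark"])
        if "pointer" in o: print("  along: ptr-cone",(o["pointer"]-[.7185,-.0815,.029])@u, "lat",(o["pointer"]-[.7185,-.0815,.029])@v,"tcp-ptr",(s["tcp_pos"]-o["pointer"])@u)
        x0,y0,x1,y1=b;ims.append(cv2.resize(c["img"][y0:y1,x0:x1],(390,int(390*(y1-y0)/(x1-x0))),interpolation=cv2.INTER_CUBIC))
    h=max(i.shape[0] for i in ims)
    if pic: cv2.imwrite(pic,np.hstack([np.pad(i,((0,h-i.shape[0]),(0,0),(0,0))) for i in ims]))
E
python3 -c "
from h import *
both('pics/b1.png')"
```

```text
t 5.8 tcp [ 0.5788 -0.122   0.1442] F [-3.7 -2.2  5.7] w 0.021463289939346257
top grip_center 0.38 [426.  232.6] [ 0.5771 -0.1233  0.09  ] depth [ 0.563 -0.087  0.187]
top pointer 0.69 [389.3 163.8] [ 0.7119 -0.0869  0.029 ] depth [ 0.716 -0.091  0.016]
top set_mark 0.61 [386.6 162. ] [ 0.7153 -0.0821  0.029 ] depth [ 0.72  -0.086  0.015]
  along: ptr-cone -0.003759414215567648 lat -0.007628116269595712 tcp-ptr -0.004213379828656827
scene grip_center 0.56 [141.5 294.3] [ 0.5811 -0.1262  0.09  ] depth [ 0.592 -0.133  0.1  ]
scene pointer 0.81 [254.  361.2] [ 0.7166 -0.0844  0.029 ] depth [ 0.708 -0.075  0.015]
scene set_mark 0.97 [259.4 362.2] [ 0.7226 -0.0819  0.029 ] depth [ 0.723 -0.082  0.03 ]
  along: ptr-cone -0.0024358543911610635 lat -0.0025411264303327095 tcp-ptr -0.004969343250872792
```

View pics/b1.png

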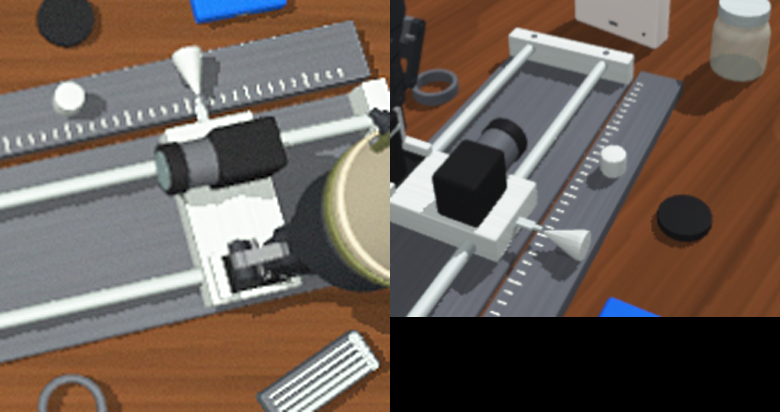

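The pointer is about level with the cone now (−3 mm). I'll draw back 3 cm more, then go forward 4.6 cm (2.4 cm slack), stop short and look.

{"name": "drive_tool", "arguments": {"targets": [[0, 1.5, 0, 0, -1], [0, 1.5, 0, 0, -1], [0, 0, 0, 0, -1], [0, 0, 0, 0, -1], [0, 0, 0, 0, -1]]}}

```text
t: 6.82
tcp_pos: [0.5853, -0.1507, 0.1442]
eef_rot: [0.001, 0.994, 0.113, -0.0]
ft_force: [-3.5, -1.3, 6.3]
width: 0.0217
gripper_force: 42.2
```

```bash
python3 -c "
from h import *
both()"
```

```text
t 6.825 tcp [ 0.5853 -0.1507  0.1442] F [-3.5 -1.3  6.3] w 0.021689787453992693
top grip_center 0.57 [443.3 227.7] [ 0.5851 -0.1522  0.09  ] depth [ 0.571 -0.113  0.183]
top pointer 0.88 [405.8 163.5] [ 0.7126 -0.1172  0.029 ] depth [ 0.718 -0.122  0.013]
top set_mark 0.72 [385.2 161.5] [ 0.7162 -0.0796  0.029 ] depth [ 0.721 -0.083  0.015]
  along: ptr-cone -0.033444660845765146 lat -0.013733977822244656 tcp-ptr -0.004003335754492576
scene grip_center 0.65 [123.1 309.1] [ 0.5847 -0.1554  0.09  ] depth [ 0.599 -0.163  0.103]
scene set_mark 0.86 [256.8 361.2] [ 0.7192 -0.0825  0.029 ] depth [ 0.719 -0.082  0.029]
```

{"name": "drive_tool", "arguments": {"targets": [[0, -1, 0, 0, -1], [0, -1, 0, 0, -1], [0, -1, 0, 0, -1], [0, -1, 0, 0, -1], [0, -0.6, 0, 0, -1], [0, 0, 0, 0, -1], [0, 0, 0, 0, -1]]}}

```text
t: 8.1
tcp_pos: [0.5749, -0.1044, 0.1442]
eef_rot: [0.0, 0.994, 0.113, -0.0]
ft_force: [-3.8, -0.2, 8.0]
width: 0.0216
gripper_force: 42.4
```

```bash
python3 -c "
from h import *
both('pics/b2.png')"
```

```text
t 8.1 tcp [ 0.5749 -0.1044  0.1442] F [-3.8 -0.2  8. ] w 0.021600487663702064
top grip_center 0.45 [415.4 233.2] [ 0.5761 -0.1059  0.09  ] depth [ 0.562 -0.071  0.192]
top grip_center 0.3 [205.4 246.1] [0.5551 0.231  0.09  ] depth [0.557 0.234 0.071]
top pointer 0.61 [390.  162.5] [ 0.7144 -0.0883  0.029 ] depth [ 0.718 -0.092  0.017]
top set_mark 0.72 [386.4 161.4] [ 0.7164 -0.0818  0.029 ] depth [ 0.717 -0.082  0.028]
  along: ptr-cone -0.005690379498259326 lat -0.005537070409905391 tcp-ptr 0.01565414361974109
scene pointer 0.6 [253.  364.8] [ 0.7191 -0.0892  0.029 ] depth [ 0.71  -0.08   0.015]
scene set_mark 0.98 [254.6 358.8] [ 0.7148 -0.0813  0.029 ] depth [ 0.706 -0.071  0.014]
  along: ptr-cone -0.007650374307498847 lat -0.001186851465149299 tcp-ptr 0.017611464628774026
```

View pics/b2.png

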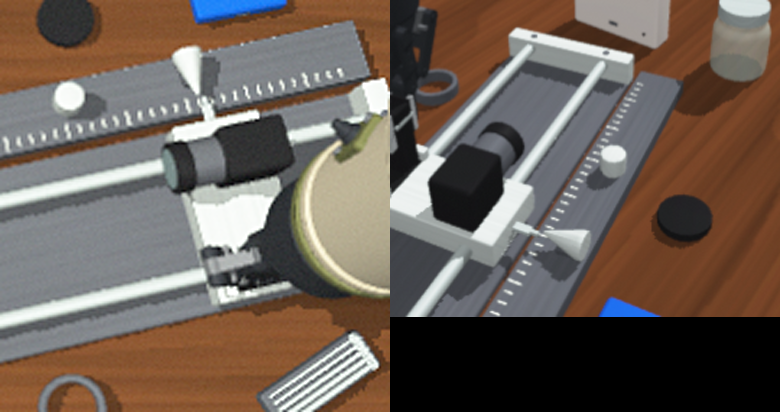

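The pointer is about 7 mm short of the cone and the slack is taken up. I'll advance 6.5 mm and check.

{"name": "drive_tool", "arguments": {"targets": [[0, -0.35, 0, 0, -1], [0, -0.3, 0, 0, -1], [0, 0, 0, 0, -1], [0, 0, 0, 0, -1]]}}

```text
t: 9.0
tcp_pos: [0.5736, -0.0989, 0.1442]
eef_rot: [0.0, 0.994, 0.113, -0.0]
ft_force: [-3.3, -2.4, 6.4]
width: 0.0215
gripper_force: 42.2
```

```bash
python3 - <<'E'
from h import *
both()
a=r.camera("top")["img"][135:190,350:425];b=r.camera("scene")["img"][330:400,220:310]
f=lambda i:cv2.resize(i,(390,int(390*i.shape[0]/i.shape[1])),interpolation=cv2.INTER_CUBIC)
a,b=f(a),f(b);a=np.pad(a,((0,b.shape[0]-a.shape[0]),(0,0),(0,0)))
cv2.imwrite("pics/b3.png",np.hstack([a,b]))
E
```

```text
t 9.0 tcp [ 0.5736 -0.0989  0.1442] F [-3.3 -2.4  6.4] w 0.021530464349908872
top pointer 0.96 [386.1 162.7] [ 0.714  -0.0811  0.029 ] depth [ 0.713 -0.081  0.031]
top set_mark 0.65 [383.7 162.8] [ 0.7138 -0.0767  0.029 ] depth [ 0.718 -0.081  0.015]
  along: ptr-cone 0.0013831085445316787 lat -0.00433097577462566 tcp-ptr 0.014312885940051666
scene grip_center 0.73 [152.2 281.5] [ 0.5725 -0.1029  0.09  ] depth [ 0.587 -0.112  0.103]
scene pointer 0.91 [254.9 364.4] [ 0.7204 -0.0875  0.029 ] depth [ 0.712 -0.078  0.014]
scene set_mark 0.77 [257.9 361. ] [ 0.72   -0.0815  0.029 ] depth [ 0.721 -0.083  0.031]
  along: ptr-cone -0.006251970002025534 lat 0.0005543654331867246 tcp-ptr 0.021972234666921032
```

View pics/b3.png

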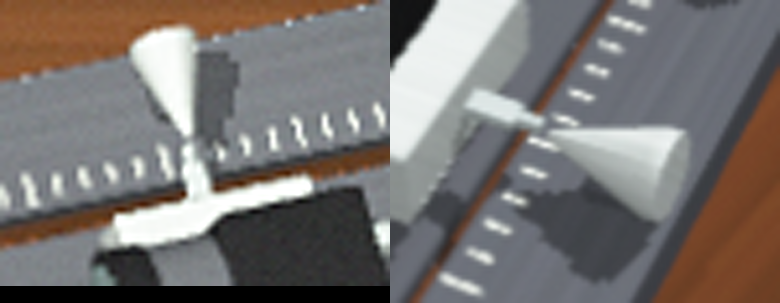

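The crops show the pointer tip meeting the cone tip, at about (188,143) in the top view and (548,126) in the scene view. I'll release and rise.

{"name": "drive_tool", "arguments": {"targets": [[0, 0, 0, 0, 0], [0, 0, 0, 0, 0], [0, 0, 0, 0, 0], [0, 0, 0, 0, 0], [0, 0, -2, 0, 0], [0, 0, -4, 0, 0], [0, 0, -5, 0, 0], [0, 0, -5, 0, 0], [0, 0, 0, 0, 0], [0, 0, 0, 0, 0]]}}

```text
t: 10.75
tcp_pos: [0.5736, -0.0982, 0.3034]
eef_rot: [-0.0, 0.994, 0.113, -0.0]
ft_force: [-0.2, -0.4, -0.3]
width: 0.043
gripper_force: 0.0
```

```bash
python3 - <<'E'
from h import *
both()
c,s,o=look("wrist",["grip_center","pointer","set_mark"])
cv2.imwrite("pics/b4.png",c["img"])
E
```

```text
t 10.75 tcp [ 0.5736 -0.0982  0.3034] F [-0.2 -0.4 -0.3] w 0.04301409797352143
top grip_center 0.92 [410.  236.9] [ 0.5701 -0.0968  0.09  ] depth [ 0.568 -0.091  0.108]
top pointer 0.76 [386.4 162.7] [ 0.714  -0.0817  0.029 ] depth [ 0.713 -0.081  0.031]
top set_mark 0.75 [383.7 163.2] [ 0.713  -0.0767  0.029 ] depth [ 0.716 -0.08   0.019]
  along: ptr-cone 0.0008472418944454715 lat -0.004451833175072687 tcp-ptr 0.015473330497123058
scene grip_center 0.86 [152.6 280.7] [ 0.5717 -0.1016  0.09  ] depth [ 0.583 -0.109  0.1  ]
scene pointer 0.82 [252.6 360.6] [ 0.7147 -0.0847  0.029 ] depth [ 0.706 -0.075  0.014]
scene set_mark 0.58 [257.1 361.3] [ 0.7196 -0.0824  0.029 ] depth [ 0.72  -0.082  0.029]
  along: ptr-cone -0.002285426389745583 lat -0.004439570397596033 tcp-ptr 0.01865574366808595
wrist grip_center 0.98 [279.9 194.9] [ 0.5746 -0.0993  0.09  ] depth [ 0.579 -0.098  0.108]
wrist grip_center 0.67 [295.2  35.4] [ 0.7026 -0.0818  0.09  ] depth [ 0.714 -0.082  0.028]
wrist pointer 0.85 [292.9  34.5] [ 0.7145 -0.0796  0.029 ] depth [ 0.717 -0.08   0.014]
wrist set_mark 0.94 [295.4  30.5] [ 0.7184 -0.0811  0.029 ] depth [ 0.719 -0.081  0.028]
```

View pics/b4.png

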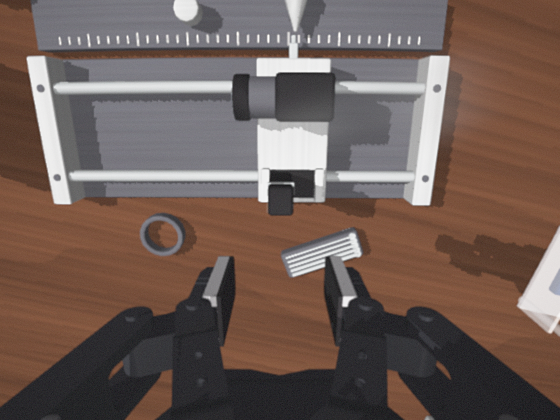

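The wrist view shows the pointer at (293,37) level with the cone tip at (296,33). The grip at (280,195) is against the forward end of its slot, and nothing is touched. I'm handing it in.

```bash
python3 -c "
from rig import r
print(r.job_done())"
```

```text
the job is handed in; nothing more can be done
None
```

I handed the job in after about 11 s of the 40 s: the carriage went back about 3 cm short of the cone, then came forward to within about 3 mm of its tip by the cameras, with the grip left at the forward end of its slot and the enclosure untouched; no verdict came back.

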